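# Dress the spindle of the ribbon winder

### The arm

A 7-joint arm with a two-finger parallel gripper is mounted at the origin on a cart in front of the work surface, level with it; the furniture and walls round the work are solid. World frame = base frame: x ahead of the robot, y to its left, z up, the work surface at z = 0. Lengths are in m, angles in rad, forces in N, time in s.
With the tool pointing down it reaches from about 0.4 to 0.85 m from the base axis. Payload 4.5 kg.
Tool frame: the origin (TCP) lies at the centre of the arm's flange, where the gripper is bolted on; the fingertips stand 166 mm ahead of it and the grasp point (between the pads) lies 147 mm ahead of it; z points along the fingers, y is the direction in which the jaws open and shut (so a half turn about z gives the same grasp; the last joint's range is limited). The gripper opens to 88 mm and grips with 3 to 60 N. Pads are 18 mm wide; open, the fingers measure 123 mm over their backs; the gripper's body (75 mm by 187 mm) begins 45 mm behind the grasp point.
Start: joints at [1.352, 0.689, -0.195, 1.565, 0.157, 0.902, -0.215], TCP at [0.156, -0.605, 0.405] pointing down, gripper open.
Joint ranges: [-3.01, 3.01], [-0.46, 2.08], [-1.47, 1.51], [0.13, 2.56], [-1, 4.14], [0.04, 2.09], [-2.66, 2.66]. Speed limits (rad/s): [2.57, 2.57, 3.14, 3.14, 3.14, 3.14, 3.14].

### API

Orientations are given as a 3x3 rotation matrix whose columns are the frame's x, y, z axes.
In Python, from bench import telemetry, optics, job gives the robot as it stands. The module is installed in compiled form; this text tells all that it offers.
- The arm moves only by the tool apply_moves, never from a script. Its argument "commands" is a list of rows, each a list of 7 numbers: the turn, a rotation vector about the tool's x, y, z in rad, then the shift along the tool's x, y, z in m, then the finger opening in m, from 0 to 0.0881. In form: [[ax, ay, az, tx, ty, tz, fingers], ...]. A call has 1 to 5 rows; each row is the pose to reach, as a shift and turn from the pose commanded when the call began, along the tool's axes at that moment; what a row does not reach only later rows make up. A row lasts 1/12 s, in which the tool goes at most 41.7 mm and 7.16 degrees, less where a joint would pass 70% of its speed; a pose out of reach is approached as far as the arm can. A call with a gripper value outside its range is refused whole. The fingers move at their own pace and stop on an object; the grip force is fixed at half the most. Time passes only in rows, so rows that repeat a pose let the fingers close. It gives the time, the measured TCP pose, the force and the opening at its end, in the units of the state.
- telemetry.state(): the state, without advancing time (a new reading comes with each control period).
- optics.capture(name): name is "scene" or "top"; returns a dict with "img" (400x640x3 uint8, blue, green, red), "range_z" (400x640 float32, m along the optical axis (not along the pixel's ray), 0 where there is no reading), "fov_y" (degrees; the focal length in pixels is half the picture's height over the tangent of half this angle, whatever the lens; pixels are square), "cx", "cy" (the principal point, pixels), "origin" and "rotation" of the camera in the world. Camera axes: x right, y up, looking along -z (the intrinsics and any distortion apply to the point x, -y, -z); pixel columns grow to the right and rows downward; lengths in m; the calibration is good to about 2 mm. A picture is of the moment at which its call begins.
- job.close_job(): hands the job in, once; it reports no verdict.
The state is a dict: "time": time; "qpos": joint angles; "qd": joint speeds; "effort": joint torques, N m; "tcp_pos": TCP position; "ee_rot": TCP orientation; "wrist_force": force on the tool from outside, world axes, zero at the start; "moment": the same for the moment, N m; "finger_gap": finger opening in m.
Only numpy, scipy, OpenCV 4.12 (cv2) and the standard library are available. Lean on these libraries where they do the work, as an engineer would, in place of code of your own. Each camera call takes 0.05 s, during which the arm holds its last target. There are 200 camera calls.

### The job

Make the ribbon winder ready: slip the drive plate over its post and, turning it lightly by feel, let it drop over the driving bar until it lies flat on the winder's face, then put on the spacer and last the cap, each fully down and upright. Do not force anything: press only lightly, about as hard as you would press a doorbell. Leave the other things on the bench where they are.

Things in the scene. Friction and masses are not known exactly. Their poses are not given: they have to be found in the camera images.
- winder: Ribbon winder fixed to the bench: dark round base, 110 mm diameter, 8 mm high, with a grey round face of 72 mm diameter on it, whose top is 14 mm above the bench; post and driving bar stand on it. Origin: at bench height on the post's axis; z up; the brake screw on the base's rim points along +x. A push or knock over 60 N on the winder counts as forcing it.
- winder_post_top (a point): Centre of the post's top, 67 mm above the bench. The post is round, 12 mm in diameter, its last 5 mm tapered to 6.4 mm. Axes as the winder's.
- winder_bar (a point): Top centre of the driving bar, a straight bar across the foot of the post, 46 mm long, 8 mm wide, 8 mm high; its top is 22 mm above the bench. Its direction is NOT measured (axes here are the winder's): it lies anywhere up to 0.75 rad either way from the winder's x axis. Bar and post are one spindle, held by a stiff brake (slips at about 0.4 N m).
- drive_plate: Drive plate, plain aluminium: round, 60 mm diameter, 12 mm thick, with a square hub 30 x 30 mm on top (sides along plate x and y) from 12 to 25 mm above its underside; 14 mm bore right through; about 140 g. Fully down, its underside is on the winder's face, 14 mm above the bench. Origin: centre of the underside, z up. Two dark rivets on top lie on its x axis.
- plate_groove (a point): Middle of the groove's roof: a straight groove, 11.8 mm wide, 9 mm deep, across the plate's whole underside along the plate's x axis; its ends are notches in the rim. It fits over the driving bar, either way round, when within about 0.06 rad of its direction; otherwise the plate rests on the bar, 8 mm too high.
- spacer: Spacer of plain aluminium: plain short tube, 36 mm outside diameter, 14.4 mm bore, 16 mm high; 70 g; both ends alike. Goes on the post above the drive plate; fully down it stands on the hub, its underside 39 mm above the bench. Origin: centre of its underside, z up.
- cap: Cap of plain aluminium: round, 40 mm diameter, 28 mm high, a knurled band round it, bevelled closed top; 90 g. From below it has a blind bore of 14.4 mm diameter, 16 mm deep, that slips over the tip of the post. Goes on last; fully down it stands on the spacer, its underside 55 mm above the bench. Origin: centre of its underside, z up.
- thread_spool: Bystander: standing thread spool, 33 mm diameter, 58 mm high. Origin: centre of its underside.
- pin_box: Bystander: low round blue tin, 62 mm diameter, 27 mm high. Origin: centre of its underside.
- beeswax_cake: Bystander: cake of beeswax, 33 x 46 x 17 mm. Origin: centre of its underside.
- clip_clamp: Bystander: binding clamp lying at the back, 22 x 83 x 28 mm, long side along y. Origin: centre of its underside.

How it is judged:
On the way, in this order (a step that is already met when the one before it is completed fails the run):
1. the drive plate is fully down over the driving bar, flat on the winder's face (z of drive_plate in the frame of winder between 0.011 and 0.017 m and horizontal distance between drive_plate and winder below 0.004 m and angle between drive_plate's own z axis and vertical below 0.07 rad), for 0.2 s.
2. the spacer stands on the hub of the seated drive plate (all of step 1 and z of spacer in the frame of winder between 0.036 and 0.042 m and horizontal distance between spacer and winder below 0.004 m and angle between spacer's own z axis and vertical below 0.07 rad), for 0.2 s.
At the end, for the whole second after the job is handed in: Drive plate, spacer and cap stand on the post in that order from below, each within 3 mm of its fully-down height (undersides 14, 39 and 55 mm above the bench), within 4 mm of the post's axis, upright within 0.07 rad and at rest; the bystanders are where they stood, within 15 mm (all of step 2 and z of cap in the frame of winder between 0.052 and 0.058 m and horizontal distance between cap and winder below 0.004 m and angle between cap's own z axis and vertical below 0.07 rad and linear speed of each of drive_plate, spacer, cap below 0.02 m/s); the robot touches nothing.
It fails at once if the winder is pushed with more than 60 N (contact force between winder and anything else above 60 N).
It fails at once if the spool is shifted more than 15 mm (distance of thread_spool from where it was at the start of the episode above 0.015 m).
It fails at once if the round tin is shifted more than 15 mm (distance of pin_box from where it was at the start of the episode above 0.015 m).
It fails at once if the beeswax is shifted more than 15 mm (distance of beeswax_cake from where it was at the start of the episode above 0.015 m).
It fails at once if the clamp is shifted more than 15 mm (distance of clip_clamp from where it was at the start of the episode above 0.015 m).
It also fails if it takes over 72 s, if anything falls off the work surface, if the arm or the gripper's body presses on something with over 40 N, if the wrist force passes 120 N, or if a joint passes its speed limit or range.

## Working session

There is one attempt and no reset: what is moved stays moved. The work goes in short steps, Python scripts to look and compute and a tool call to move; the robot and the scene stay as the last step left them, time stands still between calls to the robot, and variables do not carry over. Pictures are saved under pics/ and viewed, about 8 in all and at most 12, crops included, and the job is handed in when it is done.

Besides the shell and the picture viewer there is one more tool, called after "Request:" as name(argument=value, ...) on one line, values as JSON. apply_moves: Moves the arm, as the interface text tells. Its arguments: {"type":"object","properties":{"commands":{"type":"array"}},"required":["commands"]}

```bash
mkdir -p pics; cat > h.py <<'E'
import numpy as np, cv2
from bench import telemetry, optics, job
def cap(n):
    c=optics.capture(n); c['f']=200/np.tan(np.radians(c['fov_y'])/2); return c
def ray(c,u,v):
    d=np.array([(u-c['cx'])/c['f'],-(v-c['cy'])/c['f'],-1.]); return np.array(c['rotation'])@d
def onz(c,u,v,z):
    d=ray(c,u,v); o=np.array(c['origin']); return o+d*(z-o[2])/d[2]
def cloud(c):
    v,u=np.mgrid[0:400,0:640]; r=c['range_z']
    p=np.stack([(u-c['cx'])/c['f']*r,-(v-c['cy'])/c['f']*r,-r],-1)
    P=p@np.array(c['rotation']).T+np.array(c['origin']); P[r<=0]=np.nan; return P
E
python3 - <<'E'
from h import *
s=telemetry.state(); print({k:np.round(v,3).tolist() for k,v in s.items()})
for n in('scene','top'):
    c=cap(n); cv2.imwrite(f'pics/{n}0.png',c['img']); print(n,{k:np.round(v,3).tolist() if not isinstance(v,str) else v for k,v in c.items() if k not in('img','range_z')},c['range_z'].min(),c['range_z'].max())
E
```

```text
{'time': 0.0, 'qpos': [1.352, 0.69, -0.194, 1.566, 0.157, 0.902, -0.215], 'qd': [0.001, 0.001, -0.0, 0.0, -0.001, -0.001, 0.002], 'effort': [-0.0, -52.756, -1.267, -15.343, -0.053, 0.007, 0.0], 'tcp_pos': [0.156, -0.605, 0.404], 'ee_rot': [[0.968, 0.25, -0.001], [0.25, -0.968, 0.002], [-0.0, -0.002, -1.0]], 'wrist_force': [0.348, -0.322, 0.611], 'moment': [-0.048, 0.044, 0.005], 'finger_gap': 0.088}
scene {'fov_y': 42.621, 'cx': 326.917, 'cy': 205.815, 'origin': [0.05, 0.736, 0.704], 'rotation': [[-0.718, 0.441, -0.538], [-0.696, -0.443, 0.565], [0.011, 0.78, 0.625]], 'f': 512.694} 0.0 2.0593476
top {'fov_y': 46.508, 'cx': 319.383, 'cy': 194.85, 'origin': [0.502, 0.155, 0.939], 'rotation': [[0.005, 0.996, -0.092], [-1.0, 0.005, -0.002], [-0.001, 0.092, 0.996]], 'f': 465.423} 0.0 1.7584621
```

View pics/scene0.png

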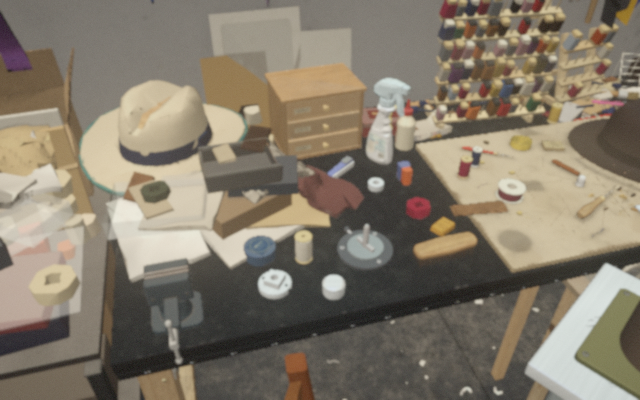

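View pics/top0.png

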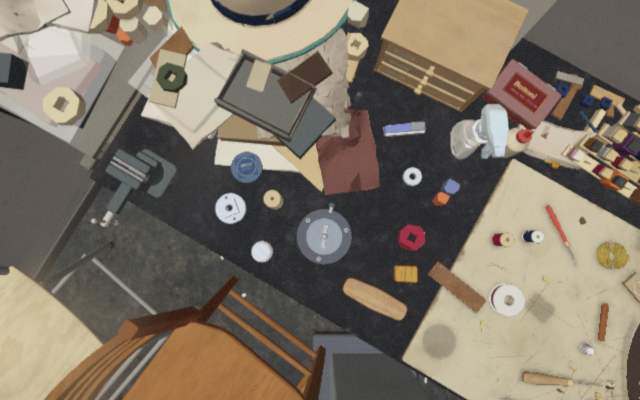

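The scene image shows the winder at about (365,248), plate (275,284), cap (333,287) and spacer (376,185). In the top image they are at (324,237), (230,208), (262,252) and (412,176). The spool is at (273,199), tin (246,167), wax (406,274) and clamp (404,129).

```bash
python3 - <<'E'
from h import *
c=cap('top'); P=cloud(c); np.save('P.npy',P)
im=c['img'][110:290,195:445]; cv2.imwrite('pics/crop1.png',cv2.resize(im,(800,576),interpolation=cv2.INTER_CUBIC))
for n,(u,v),r in [('winder',(324,237),30),('plate',(230,208),18),('cap',(262,252),14),('spacer',(412,176),14),('spool',(273,199),12),('tin',(246,167),18)]:
    w=P[v-r:v+r+1,u-r:u+r+1].reshape(-1,3); w=w[~np.isnan(w[:,0])]
    print(n,'zpct',np.round(np.percentile(w[:,2],[2,20,50,80,98]),4), 'px', np.round(P[v,u],4))
s=cap('scene'); im=s['img'][160:310,220:440]; cv2.imwrite('pics/crop2.png',cv2.resize(im,(800,545),interpolation=cv2.INTER_CUBIC))
E
```

```text
winder zpct [-0.0022  0.0008  0.008   0.0136  0.0216] px [0.5031 0.1473 0.0672]
plate zpct [-0.0027 -0.      0.0053  0.0145  0.0273] px [0.5606 0.3366 0.0017]
cap zpct [-0.0027 -0.0002  0.0023  0.0276  0.0307] px [0.4736 0.267  0.0306]
spacer zpct [-0.0026 -0.0004  0.0014  0.0151  0.0185] px [ 6.277e-01 -3.170e-02  2.000e-04]
spool zpct [-0.0025 -0.0001  0.0027  0.0581  0.0609] px [0.5784 0.2491 0.0112]
tin zpct [-0.0018  0.0028  0.0254  0.028   0.0305] px [0.6402 0.3017 0.0285]
```

View pics/crop1.png

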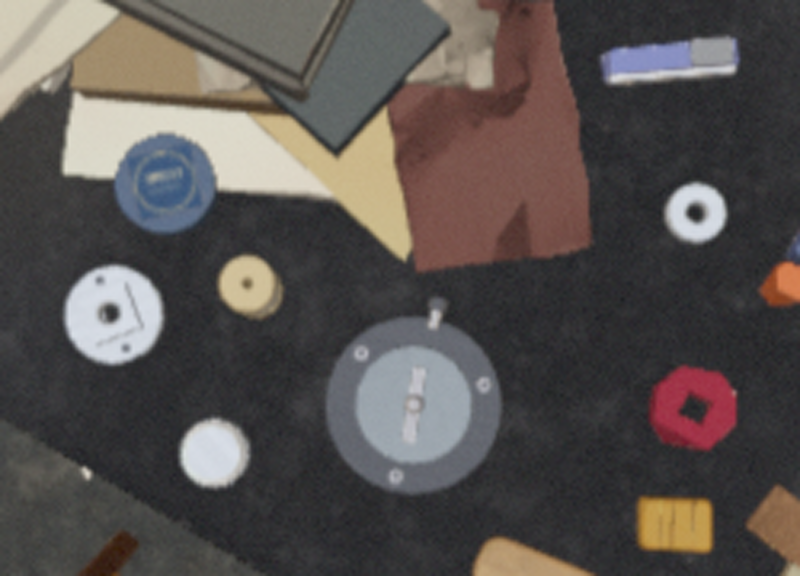

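View pics/crop2.png

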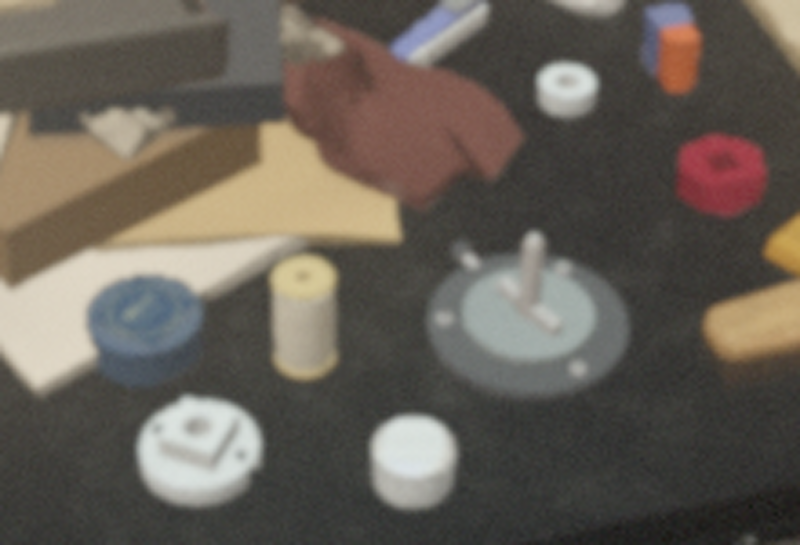

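Crop 1 (3.2x, offset 195,110) shows the plate with rivets at about (99,280) and (126,348). The bar runs from (418,368) to (410,441), with the post top at (415,404) and the screw at (436,310). Crop 2 agrees with this and shows everything upright. Next I measure with masks.

```bash
python3 - <<'E'
from h import *
c=cap('top'); s=cap('scene')
def blob(c,u,v,r,lo,inv=False):
    g=cv2.cvtColor(c['img'],cv2.COLOR_BGR2GRAY); m=np.zeros_like(g); sub=g[v-r:v+r+1,u-r:u+r+1]
    m[v-r:v+r+1,u-r:u+r+1]=(sub>lo)*255
    k=cv2.findContours(m,cv2.RETR_EXTERNAL,cv2.CHAIN_APPROX_NONE)[0]; k=max(k,key=cv2.contourArea); return k
def circ(c,k,z):
    p=np.array([onz(c,u,v,z)[:2] for u,v in k[:,0]])
    A=np.c_[2*p,np.ones(len(p))]; x=np.linalg.lstsq(A,(p**2).sum(1),rcond=None)[0]; return x[:2].round(4),np.sqrt(x[2]+x[:2]@x[:2]).round(4)
for n,(u,v),r,z,lo in [('plate',(230,208),20,.006,130),('cap',(262,252),16,.02,130),('spacer',(412,176),14,.010,130),('base',(324,237),34,.008,62),('face',(324,237),24,.014,115)]:
    print(n,*circ(c,blob(c,u,v,r,lo),z))
o=lambda x,y:(195+(x+.5)/3.2-.5,110+(y+.5)/3.2-.5)
R=[onz(c,*o(*p),.0125) for p in((99,280),(126,348))]; print('rivets',np.round(R,4),'mid',np.mean(R,0).round(4),'ang',np.arctan2(*(R[0]-R[1])[1::-1]))
print('bore',onz(c,*o(109,313),.025).round(4))
print('post top',onz(c,*o(415,404),.067).round(4),'screw',onz(c,*o(436,310),.008).round(4))
B=[onz(c,*o(*p),.022) for p in((418,368),(410,441))]; print('bar',np.round(B,4),np.arctan2(*(B[0]-B[1])[1::-1]))
q=lambda x,y:(220+(x+.5)*220/800-.5,160+(y+.5)*220/800-.5)
R=[onz(s,*q(*p),.0125) for p in((158,428),(240,455))]; print('S rivets',np.round(R,4),'mid',np.mean(R,0).round(4))
print('S bore',onz(s,*q(200,426),.025).round(4),'S post',onz(s,*q(534,238),.067).round(4))
B=[onz(s,*q(*p),.022) for p in((503,286),(558,326))]; print('S bar',np.round(B,4),np.arctan2(*(B[0]-B[1])[1::-1]))
print('S cap',onz(s,*q(414,443),.028).round(4),'S spacer bore',onz(s,*q(567,81),.016).round(4), 'T',onz(c,*o(696,212),.016).round(4))
# bar by mask on cropped face: bright pixels, minAreaRect
P=cloud(c); m=(np.abs(P[...,0]-.504)<.03)&(np.abs(P[...,1]-.148)<.03)&(P[...,2]>.0185)&(P[...,2]<.026); q_=P[m][:,:2]; 
print(m.sum(),q_.mean(0)); w,V=np.linalg.eigh(np.cov(q_.T)); print('cloud bar ang',np.arctan(V[1,1]/V[0,1]),w**.5)
g=c['img'].mean(2); print(np.array2string(g[222:252:2,312:338].astype(int),max_line_width=200))
E
```

```text
plate [0.5606 0.3358] 0.0301
cap [0.4749 0.2694] 0.0198
spacer [ 0.6264 -0.0299] 0.0179
base [0.5068 0.1472] 0.0555
face [0.505  0.1472] 0.036
rivets [[0.5816 0.3438 0.0125]
 [0.5392 0.326  0.0125]] mid [0.5604 0.3349 0.0125] ang 0.39778682457910236
bore [0.5601 0.3347 0.025 ]
post top [0.5052 0.1466 0.067 ] screw [0.5641 0.1332 0.008 ]
bar [[0.5274 0.1445 0.022 ]
 [0.4828 0.1492 0.022 ]] -0.10534947645310182
S rivets [[0.5819 0.3433 0.0125]
 [0.539  0.3266 0.0125]] mid [0.5605 0.335  0.0125]
S bore [0.5586 0.3349 0.025 ] S post [0.504  0.1482 0.067 ]
S bar [[0.522  0.1489 0.022 ]
 [0.4805 0.152  0.022 ]] -0.0734940730018977
S cap [0.4733 0.2706 0.028 ] S spacer bore [ 0.6241 -0.028   0.016 ] T [ 0.6258 -0.0289  0.016 ]
78 [0.50557531 0.14685772]
cloud bar ang -0.1610994107634442 [0.00459851 0.01525845]
[[121 148 157 161 164 164 162 162 162 162 162 162 163 165 165 163 163 164 161 163 163 159 152 137 119 106]
 [158 161 160 161 164 161 163 164 163 161 162 163 169 160 163 162 160 161 165 163 163 164 163 163 161 144]
 [162 162 160 161 160 163 162 161 161 163 160 161 192 191 193 194 162 1
[... 620 characters left out ...]
 159 149 142 159 165 165 166 163 162 166 166 165 166 164]
 [164 162 163 164 163 163 167 164 164 166 188 188 185 179 167 166 167 168 166 166 165 165 165 165 164 165]
 [164 163 163 165 162 166 165 165 167 179 190 190 185 160 164 165 165 167 167 165 165 164 166 166 168 166]
 [164 164 162 165 165 166 165 165 172 194 191 191 191 154 162 165 164 166 166 167 165 165 165 166 166 167]
 [165 165 163 165 166 166 168 166 170 187 191 192 185 169 167 165 167 166 168 166 166 167 167 167 168 167]
 [164 165 165 165 164 166 166 169 169 169 175 180 176 166 167 165 164 163 163 166 167 167 167 164 164 144]
 [130 150 162 165 164 165 167 165 166 167 166 165 166 166 166 165 167 166 166 165 167 166 162 147 124 108]]
```

```bash
cat >> h.py <<'E'
from scipy.spatial.transform import Rotation as Ro
def to(x,y,z,psi):  # tool x heading psi, z down -> row in tool axes
    s=telemetry.state(); R=np.array(s['ee_rot']); cp,sp=np.cos(psi),np.sin(psi)
    T=np.array([[cp,sp,0],[sp,-cp,0],[0,0,-1]])
    print('row',Ro.from_matrix(R.T@T).as_rotvec().round(4).tolist(),(R.T@(np.array([x,y,z])-s['tcp_pos'])).round(4).tolist())
E
python3 - <<'E'
from h import *
c=cap('top'); P=cloud(c); g=c['img'].mean(2)
v,u=np.mgrid[0:400,0:640]; m=(abs(v-237)<17)&(abs(u-324)<10)&(abs(v-236.5)>4.5)&(g>177)
q=np.array([onz(c,a,b,.022)[:2] for a,b in zip(u[m],v[m])]); w,V=np.linalg.eigh(np.cov(q.T)); print('bar',q.mean(0),np.arctan(V[1,1]/V[0,1]),(12*w)**.5)
m=(abs(P[...,0]-.61)<.07)&(abs(P[...,1]+.1)<.05); print('blue/orange max z',np.nanpercentile(P[m][:,2],[50,90,97,99.5]))
to(.45,-.25,.404,.253); to(.56,.335,.33,.40)
E
```

```text
bar [0.50516743 0.14711473] -0.14525739988628195 [0.00734791 0.05954073]
blue/orange max z [0.00169329 0.20989027 0.21439802 0.2158697 ]
row [-0.0003, -0.0, -0.0002] [0.3731, -0.2703, 0.0007]
row [-0.0003, -0.0, -0.1472] [0.626, -0.8092, 0.0748]
```

Request:
apply_moves(commands=[[0, 0, 0, 0.37, -0.27, 0, 0.088], [0, 0, 0, 0.37, -0.27, 0, 0.088], [0, 0, 0, 0.37, -0.27, 0, 0.088], [0, 0, 0, 0.37, -0.27, 0, 0.088], [0, 0, 0, 0.37, -0.27, 0, 0.088]])

```text
time: 0.77
tcp_pos: [0.2894, -0.4426, 0.4049]
ee_rot: [[0.968, 0.25, 0.0], [0.25, -0.968, -0.0], [0.0, 0.0, -1.0]]
wrist_force: [-0.5, -0.9, 0.1]
finger_gap: 0.0879
```

```bash
python3 -c "
from h import *
print(telemetry.state()['tcp_pos']);to(.56,.335,.33,.40)"
```

```text
[ 0.2894092  -0.44256544  0.4048879 ]
row [0.0004, -0.0003, -0.1477] [0.4561, -0.6854, 0.0748]
```

Request:
apply_moves(commands=[[0, 0, 0, 0.456, -0.685, 0, 0.06], [0, 0, 0, 0.456, -0.685, 0, 0.06], [0, 0, 0, 0.456, -0.685, 0, 0.06], [0, 0, 0, 0.456, -0.685, 0, 0.06], [0, 0, 0, 0.456, -0.685, 0, 0.06]])

```text
time: 1.18
tcp_pos: [0.3573, -0.2455, 0.4049]
ee_rot: [[0.968, 0.25, 0.001], [0.25, -0.968, -0.0], [0.001, 0.0, -1.0]]
wrist_force: [0.7, 0.1, 0.4]
finger_gap: 0.0602
```

Request:
apply_moves(commands=[[0, 0, 0, 0.35, -0.526, 0, 0.06], [0, 0, 0, 0.35, -0.526, 0, 0.06], [0, 0, 0, 0.35, -0.526, 0, 0.06], [0, 0, 0, 0.35, -0.526, 0, 0.06], [0, 0, 0, 0.35, -0.526, 0, 0.06]])

```text
time: 1.6
tcp_pos: [0.4257, -0.0485, 0.405]
ee_rot: [[0.968, 0.25, 0.001], [0.25, -0.968, -0.0], [0.001, 0.0, -1.0]]
wrist_force: [0.6, 0.4, -0.6]
finger_gap: 0.0602
```

```bash
python3 - <<'E'
from h import *
print(telemetry.state()['tcp_pos']);to(.56,.335,.33,.40)
c=cap('top');P=cloud(c)
m=(P[...,2]>.025)&(abs(P[...,0]-.62)<.12)&(abs(P[...,1]+.06)<.11)
n,l,st,ce=cv2.connectedComponentsWithStats(m.astype('uint8'))
for i in range(1,n):
    if st[i,4]>8: q=P[l==i]; print(st[i],q.min(0).round(3),q.max(0).round(3))
E
```

```text
[ 0.42567423 -0.04852687  0.40496234]
row [0.0004, -0.0006, -0.1472] [0.2259, -0.3378, 0.075]
[ 453  104   56   54 2173] [ 0.633 -0.144  0.026] [ 0.731 -0.106  0.217]
[410 121  14  10 105] [ 0.716 -0.05   0.025] [ 0.735 -0.024  0.032]
[374 140   6  44 128] [0.61  0.039 0.025] [0.694 0.05  0.046]
[443 178  17  16 176] [ 0.59  -0.114  0.025] [ 0.619 -0.085  0.049]
[434 192  16  13 142] [ 0.568 -0.093  0.027] [ 0.593 -0.068  0.053]
```

Request:
apply_moves(commands=[[0, 0, -0.05, 0.226, -0.338, 0.02, 0.05], [0, 0, -0.1, 0.226, -0.338, 0.03, 0.05], [0, 0, -0.147, 0.226, -0.338, 0.05, 0.05], [0, 0, -0.147, 0.226, -0.338, 0.075, 0.05], [0, 0, -0.147, 0.226, -0.338, 0.075, 0.05]])

```text
time: 2.07
tcp_pos: [0.4938, 0.1454, 0.3753]
ee_rot: [[0.921, 0.389, 0.001], [0.389, -0.921, 0.0], [0.001, 0.0, -1.0]]
wrist_force: [0.4, 0.1, 0.4]
finger_gap: 0.05
```

```bash
python3 - <<'E'
from h import *
print(telemetry.state()['tcp_pos']);to(.56,.335,.2,.40)
E
```

```text
[0.4937935  0.14541641 0.37528415]
row [0.0002, -0.0011, 0.0] [0.1346, -0.1489, 0.1754]
```

Request:
apply_moves(commands=[[0, 0, 0, 0.1346, -0.149, 0.0, 0.05], [0, 0, 0, 0.1346, -0.149, 0.0, 0.05], [0, 0, 0, 0.1346, -0.149, 0.04, 0.05], [0, 0, 0, 0.1346, -0.149, 0.08, 0.05], [0, 0, 0, 0.1346, -0.149, 0.12, 0.05]])

```text
time: 2.48
tcp_pos: [0.5523, 0.3141, 0.3003]
ee_rot: [[0.92, 0.392, 0.007], [0.392, -0.92, 0.007], [0.009, -0.004, -1.0]]
wrist_force: [1.2, -0.1, -0.6]
finger_gap: 0.0501
```

Request:
apply_moves(commands=[[0, 0, 0, 0, 0, 0, 0.05], [0, 0, 0, 0, 0, 0, 0.05], [0, 0, 0, 0, 0, 0, 0.05]])

```text
time: 2.73
tcp_pos: [0.5513, 0.3081, 0.2993]
ee_rot: [[0.922, 0.388, 0.0], [0.388, -0.922, -0.001], [0.0, 0.001, -1.0]]
wrist_force: [0.6, -0.1, 0.6]
finger_gap: 0.0499
```

```bash
python3 - <<'E'
from h import *
s=telemetry.state(); print(s['tcp_pos'],s['wrist_force']);to(.56,.335,.181,.40)
c=cap('scene'); im=c['img'][170:320,180:360]; cv2.imwrite('pics/g1.png',cv2.resize(im,(720,600),interpolation=cv2.INTER_CUBIC))
E
```

```text
[0.55131055 0.30812302 0.29932209] [ 0.61596579 -0.0653806   0.58821665]
row [0.0012, -0.0, -0.0012] [0.0184, -0.0215, 0.1183]
```

View pics/g1.png

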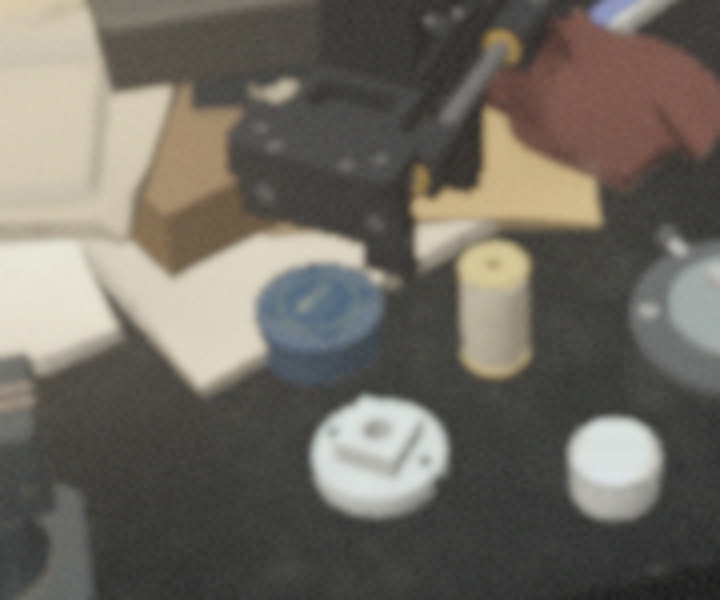

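The gripper hangs clear above and behind the plate, and nothing has been disturbed. The tin is clear too. I go down onto the hub.

Request:
apply_moves(commands=[[0, 0, 0, 0.0184, -0.0215, 0.03, 0.05], [0, 0, 0, 0.0184, -0.0215, 0.06, 0.05], [0, 0, 0, 0.0184, -0.0215, 0.09, 0.05], [0, 0, 0, 0.0184, -0.0215, 0.11, 0.05], [0, 0, 0, 0.0184, -0.0215, 0.117, 0.05]])

```text
time: 3.2
tcp_pos: [0.5595, 0.3343, 0.1811]
ee_rot: [[0.922, 0.388, -0.001], [0.388, -0.922, -0.002], [-0.002, 0.001, -1.0]]
wrist_force: [-0.4, -0.7, 0.3]
finger_gap: 0.0499
```

Request:
apply_moves(commands=[[0, 0, 0, 0, 0, 0, 0.05], [0, 0, 0, 0, 0, 0, 0.05], [0, 0, 0, 0, 0, 0, 0.02], [0, 0, 0, 0, 0, 0, 0.02], [0, 0, 0, 0, 0, 0, 0.02]])

```text
time: 3.62
tcp_pos: [0.5601, 0.3365, 0.1835]
ee_rot: [[0.921, 0.389, 0.002], [0.389, -0.921, 0.001], [0.003, -0.0, -1.0]]
wrist_force: [-0.3, 0.2, 0.5]
finger_gap: 0.0323
```

Request:
apply_moves(commands=[[0, 0, 0, 0, 0, 0, 0.02], [0, 0, 0, 0, 0, 0, 0.02], [0, 0, 0, 0, 0, 0, 0.02], [0, 0, 0, 0, 0, 0, 0.02]])

```text
time: 3.95
tcp_pos: [0.56, 0.3365, 0.1832]
ee_rot: [[0.921, 0.389, 0.002], [0.389, -0.921, 0.001], [0.002, 0.0, -1.0]]
wrist_force: [-0.6, -1.3, 7.6]
finger_gap: 0.0299
```

Request:
apply_moves(commands=[[0, 0, 0, 0, 0, -0.02, 0.02], [0, 0, 0, 0, 0, -0.05, 0.02], [0, 0, 0, 0, 0, -0.09, 0.02], [0, 0, 0, 0, 0, -0.12, 0.02], [0, 0, 0, 0, 0, -0.12, 0.02]])

```text
time: 4.37
tcp_pos: [0.5615, 0.3375, 0.3086]
ee_rot: [[0.921, 0.389, 0.01], [0.389, -0.921, 0.007], [0.012, -0.002, -1.0]]
wrist_force: [1.4, 0.8, -0.6]
finger_gap: 0.0298
```

Request:
apply_moves(commands=[[0, 0, 0, 0, 0, 0, 0.02], [0, 0, 0, 0, 0, 0, 0.02], [0, 0, 0, 0, 0, 0, 0.02]])

```text
time: 4.62
tcp_pos: [0.5587, 0.3358, 0.3]
ee_rot: [[0.921, 0.389, -0.003], [0.389, -0.921, -0.002], [-0.004, 0.001, -1.0]]
wrist_force: [-0.5, 0.9, -2.3]
finger_gap: 0.0295
```

```bash
python3 - <<'E'
from h import *
s=telemetry.state(); print(s['tcp_pos'],s['wrist_force'],s['moment'],s['finger_gap']);to(.5047,.147,.29,-.145)
for n,(a,b) in (('scene',(180,200)),('top',(160,150))):
  c=cap(n); im=c['img'][b:b+120,a:a+150] if n=='top' else c['img'][150:290,190:365]; cv2.imwrite(f'pics/l_{n}.png',cv2.resize(im,(750,600),interpolation=cv2.INTER_CUBIC)); np.save(n,cloud(c))
E
```

```text
[0.55872333 0.33579934 0.30001087] [-0.45291143  0.92036569 -2.27427015] [-0.0217194  -0.00496896  0.00440053] 0.029485139250257458
row [0.0018, 0.0034, 0.545] [-0.1232, 0.1529, 0.0106]
```

View pics/l_scene.png

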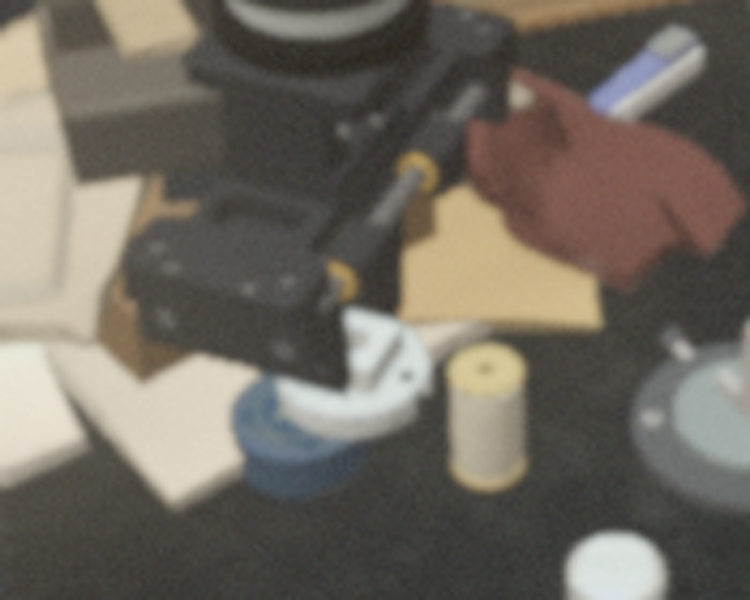

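The plate is held level below the jaws, with its notch and rivet at about (405,375). The TCP offset to the plate's centre is about 0. I carry it above the post.

Request:
apply_moves(commands=[[0, 0, 0.11, -0.03, 0.04, 0, 0.02], [0, 0, 0.22, -0.055, 0.07, 0, 0.02], [0, 0, 0.33, -0.08, 0.1, 0, 0.02], [0, 0, 0.44, -0.105, 0.13, 0, 0.02], [0, 0, 0.545, -0.123, 0.153, 0, 0.02]])

```text
time: 5.13
tcp_pos: [0.504, 0.1435, 0.301]
ee_rot: [[0.988, -0.153, -0.003], [-0.153, -0.988, -0.003], [-0.003, 0.004, -1.0]]
wrist_force: [0.5, -0.0, -1.3]
finger_gap: 0.0298
```

Request:
apply_moves(commands=[[0, 0, 0, 0, 0, 0, 0.02], [0, 0, 0, 0, 0, 0, 0.02], [0, 0, 0, 0, 0, 0, 0.02], [0, 0, 0, 0, 0, 0, 0.02]])

```text
time: 5.47
tcp_pos: [0.5061, 0.1492, 0.3015]
ee_rot: [[0.99, -0.142, 0.0], [-0.142, -0.99, 0.001], [0.0, -0.001, -1.0]]
wrist_force: [-0.3, 0.2, -1.6]
finger_gap: 0.0295
```

```bash
python3 - <<'E'
from h import *
s=telemetry.state(); print(s['tcp_pos'],s['wrist_force'],s['moment'],s['finger_gap'],s['ee_rot'].__repr__());to(.5047,.147,.26,-.145)
c=cap('scene'); P=cloud(c)
# rim silhouette of held plate: points between z .10 and .16 near the post
m=(abs(P[...,0]-.505)<.05)&(abs(P[...,1]-.147)<.05)&(P[...,2]>.10)&(P[...,2]<.135); q=P[m]; b=c['img'][m].mean(1)
q=q[b>130]; print(len(q),np.percentile(q,[1,50,99],axis=0).round(4))
t=q[q[:,2]<.124]; A=np.c_[2*t[:,:2],np.ones(len(t))]; x=np.linalg.lstsq(A,(t[:,:2]**2).sum(1),rcond=None)[0]; print('rim',x[:2],np.sqrt(x[2]+x[:2]@x[:2]))
E
```

```text
[0.50606831 0.14917742 0.30147361] [-0.34770136  0.24466012 -1.61046195] [0.04176212 0.02787831 0.05150536] 0.02945732431999695 array([[ 9.89906105e-01, -1.41724458e-01,  2.86372635e-04],
       [-1.41724719e-01, -9.89905154e-01,  1.37461853e-03],
       [ 8.86646823e-05, -1.40132935e-03, -9.99999014e-01]])
row [-0.0014, -0.0001, 0.0028] [-0.001, 0.0024, 0.0415]
363 [[0.4758 0.1272 0.1187]
 [0.4903 0.1673 0.1298]
 [0.5259 0.1803 0.1343]]
rim [0.50494109 0.15195963] 0.02781345407919285
```

Request:
apply_moves(commands=[[0, 0, 0, -0.001, 0.0024, 0.015, 0.02], [0, 0, 0, -0.001, 0.0024, 0.03, 0.02], [0, 0, 0, -0.001, 0.0024, 0.043, 0.02], [0, 0, 0, -0.001, 0.0024, 0.043, 0.02], [0, 0, 0, -0.001, 0.0024, 0.043, 0.02]])

```text
time: 5.93
tcp_pos: [0.5043, 0.1462, 0.2583]
ee_rot: [[0.99, -0.143, -0.001], [-0.143, -0.99, 0.0], [-0.001, 0.0, -1.0]]
wrist_force: [-0.1, -0.9, -0.0]
finger_gap: 0.0293
```

Request:
apply_moves(commands=[[0, 0, 0, 0, 0, 0.003, 0.02], [0, 0, 0, 0, 0, 0.006, 0.02], [0, 0, 0, 0, 0, 0.009, 0.02], [0, 0, 0, 0, 0, 0.012, 0.02], [0, 0, 0, 0, 0, 0.015, 0.02]])

```text
time: 6.35
tcp_pos: [0.505, 0.1463, 0.2442]
ee_rot: [[0.99, -0.144, 0.003], [-0.144, -0.99, 0.002], [0.002, -0.003, -1.0]]
wrist_force: [0.4, 2.5, -1.8]
finger_gap: 0.0297
```

Request:
apply_moves(commands=[[0, 0, 0, 0, 0, 0.002, 0.02], [0, 0, 0, 0, 0, 0.004, 0.02], [0, 0, 0, 0, 0, 0.006, 0.02], [0, 0, 0, 0, 0, 0.008, 0.02], [0, 0, 0, 0, 0, 0.008, 0.02]])

```text
time: 6.77
tcp_pos: [0.5049, 0.1468, 0.2357]
ee_rot: [[0.99, -0.143, 0.002], [-0.143, -0.99, 0.003], [0.002, -0.003, -1.0]]
wrist_force: [0.8, 4.9, -1.8]
finger_gap: 0.0297
```

```bash
python3 - <<'E'
from h import *
s=telemetry.state(); print(s['tcp_pos'],s['wrist_force'],s['moment'])
c=cap('scene'); im=c['img'][160:280,290:440]; cv2.imwrite('pics/m1.png',cv2.resize(im,(750,600),interpolation=cv2.INTER_CUBIC))
E
```

```text
[0.50492481 0.14681789 0.23573994] [ 0.83345528  4.87166528 -1.80010239] [ 1.28762065 -0.33680536 -0.01973903]
```

View pics/m1.png

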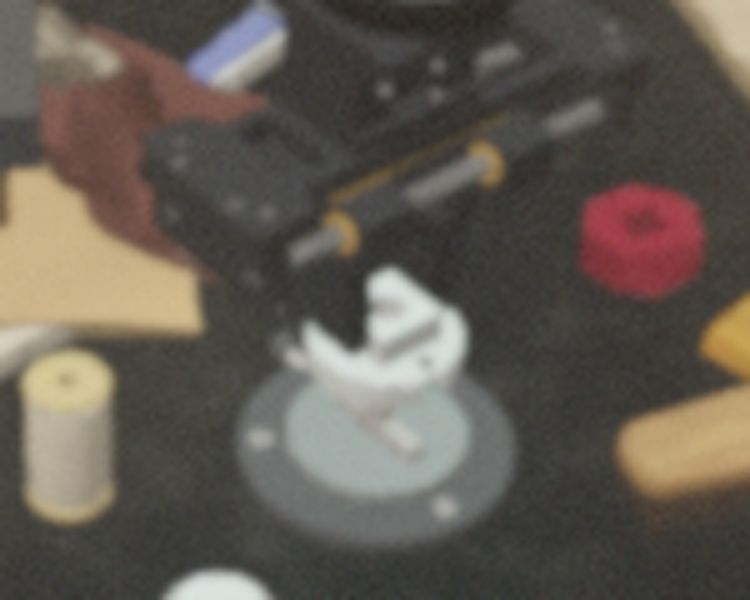

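The plate appears threaded: the post meets the plate's underside at about (375,400), the bar runs to (415,445), and the notch faces the bar. The sideways +y force says to shift about 1 mm to +y. I descend further.

Request:
apply_moves(commands=[[0, 0, 0, 0, -0.0012, 0, 0.02], [0, 0, 0, 0, -0.0012, 0.002, 0.02], [0, 0, 0, 0, -0.0012, 0.005, 0.02], [0, 0, 0, 0, -0.0012, 0.008, 0.02], [0, 0, 0, 0, -0.0012, 0.008, 0.02]])

```text
time: 7.23
tcp_pos: [0.5048, 0.1472, 0.2273]
ee_rot: [[0.99, -0.144, 0.001], [-0.144, -0.99, 0.001], [0.001, -0.001, -1.0]]
wrist_force: [0.9, 5.8, -3.0]
finger_gap: 0.0298
```

Request:
apply_moves(commands=[[0, 0, 0, 0, 0, 0.003, 0.02], [0, 0, 0, 0, 0, 0.006, 0.02], [0, 0, 0, 0, 0, 0.009, 0.02], [0, 0, 0, 0, 0, 0.012, 0.02], [0, 0, 0, 0, 0, 0.012, 0.02]])

```text
time: 7.65
tcp_pos: [0.5047, 0.1472, 0.2152]
ee_rot: [[0.99, -0.144, 0.0], [-0.144, -0.99, 0.001], [0.0, -0.001, -1.0]]
wrist_force: [1.6, 6.5, -4.8]
finger_gap: 0.0294
```

Request:
apply_moves(commands=[[0, 0, 0, 0, -0.0015, 0, 0.02], [0, 0, 0, 0, -0.0015, 0, 0.02], [0, 0, 0, 0, -0.0015, 0, 0.02]])

```text
time: 7.9
tcp_pos: [0.5046, 0.1477, 0.2155]
ee_rot: [[0.989, -0.145, -0.001], [-0.145, -0.989, -0.001], [-0.001, 0.001, -1.0]]
wrist_force: [1.4, 3.4, -2.6]
finger_gap: 0.0296
```

```bash
python3 - <<'E'
from h import *
s=telemetry.state(); print(s['tcp_pos'],s['wrist_force'],s['moment'])
E
```

```text
[0.50464585 0.14765617 0.21545903] [ 1.43785217  3.39435738 -2.57494511] [ 0.75976519 -0.22187289 -0.00230501]
```

Force relaxed. I shift +1 mm more in y and lower gently.

Request:
apply_moves(commands=[[0, 0, 0, 0.0006, -0.0013, 0.002, 0.02], [0, 0, 0, 0.0006, -0.0013, 0.004, 0.02], [0, 0, 0, 0.0006, -0.0013, 0.006, 0.02], [0, 0, 0, 0.0006, -0.0013, 0.008, 0.02], [0, 0, 0, 0.0006, -0.0013, 0.008, 0.02]])

```text
time: 8.32
tcp_pos: [0.5052, 0.1481, 0.2073]
ee_rot: [[0.989, -0.146, -0.002], [-0.146, -0.989, -0.002], [-0.001, 0.002, -1.0]]
wrist_force: [-0.2, -1.6, -1.9]
finger_gap: 0.0294
```

Request:
apply_moves(commands=[[0, 0, 0, 0, 0, 0.001, 0.02], [0, 0, 0, 0, 0, 0.002, 0.02], [0, 0, 0, 0, 0, 0.003, 0.02], [0, 0, 0, 0, 0, 0.004, 0.02], [0, 0, 0, 0, 0, 0.004, 0.02]])

```text
time: 8.73
tcp_pos: [0.5054, 0.1482, 0.2036]
ee_rot: [[0.989, -0.146, -0.001], [-0.146, -0.989, -0.002], [-0.001, 0.002, -1.0]]
wrist_force: [-0.5, -4.9, -0.4]
finger_gap: 0.0295
```

Request:
apply_moves(commands=[[0, 0, 0, 0, 0.0006, 0.001, 0.02], [0, 0, 0, 0, 0.0006, 0.002, 0.02], [0, 0, 0, 0, 0.0006, 0.003, 0.02], [0, 0, 0, 0, 0.0006, 0.004, 0.02], [0, 0, 0, 0, 0.0006, 0.004, 0.02]])

```text
time: 9.15
tcp_pos: [0.5054, 0.148, 0.1996]
ee_rot: [[0.989, -0.145, -0.0], [-0.145, -0.989, -0.001], [-0.0, 0.001, -1.0]]
wrist_force: [-0.5, -5.6, 0.2]
finger_gap: 0.0298
```

Request:
apply_moves(commands=[[0, 0, 0, 0, 0, 0.001, 0.02], [0, 0, 0, 0, 0, 0.002, 0.02], [0, 0, 0, 0, 0, 0.002, 0.02]])

```text
time: 9.4
tcp_pos: [0.5055, 0.148, 0.1976]
ee_rot: [[0.989, -0.145, -0.0], [-0.145, -0.989, -0.001], [-0.0, 0.001, -1.0]]
wrist_force: [-0.2, -5.7, -0.8]
finger_gap: 0.0291
```

It has gone past the bar-top height with no resistance, so it is in the groove. I ease down until it touches the face.

Request:
apply_moves(commands=[[0, 0, 0, 0, 0.0006, 0.0007, 0.02], [0, 0, 0, 0, 0.0006, 0.0014, 0.02], [0, 0, 0, 0, 0.0006, 0.0014, 0.02]])

```text
time: 9.65
tcp_pos: [0.5054, 0.1478, 0.1971]
ee_rot: [[0.989, -0.145, 0.0], [-0.145, -0.989, -0.0], [0.0, 0.0, -1.0]]
wrist_force: [-1.3, -5.5, 8.0]
finger_gap: 0.0293
```

```bash
python3 - <<'E'
from h import *
s=telemetry.state(); print(s['tcp_pos'],s['wrist_force'],s['moment'])
c=cap('scene'); P=cloud(c); im=c['img'][160:280,290:440]; cv2.imwrite('pics/m2.png',cv2.resize(im,(750,600),interpolation=cv2.INTER_CUBIC))
m=(np.hypot(P[...,0]-.505,P[...,1]-.147)<.028)&(P[...,2]>.018)&(P[...,2]<.06)&(c['img'].mean(2)>150)
print(m.sum(),np.histogram(P[m][:,2],bins=np.arange(.018,.06,.003)))
E
```

```text
[0.50537537 0.14775572 0.19714548] [-1.29518038 -5.54663738  8.0225856 ] [-1.01460349  0.47588942  0.01006286]
292 (array([ 1,  8, 94, 47, 15, 12, 44, 45,  9,  3,  4,  6,  3]), array([0.018, 0.021, 0.024, 0.027, 0.03 , 0.033, 0.036, 0.039, 0.042,
       0.045, 0.048, 0.051, 0.054, 0.057]))
```

View pics/m2.png

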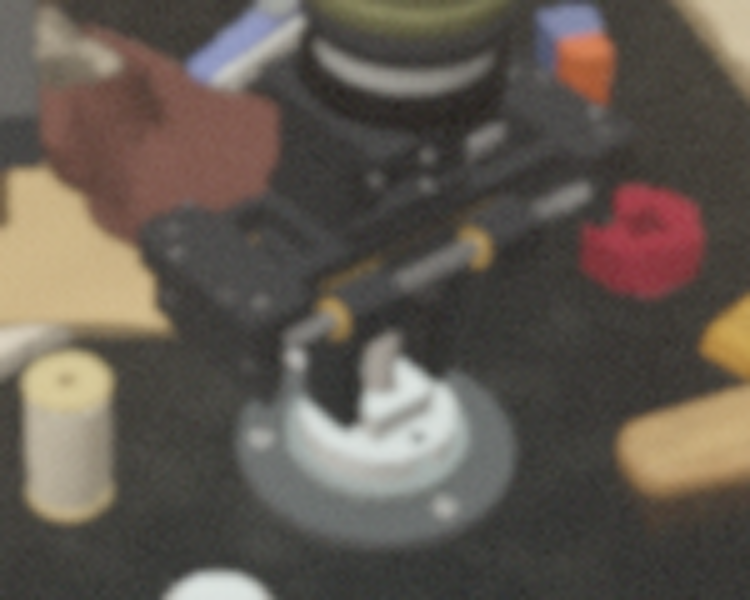

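The plate now lies flat on the face. The disc top is about 26 mm and the hub 39 mm by depth, the post stands through the bore at (380,360), and the force is only 8 N. I release and lift.

Request:
apply_moves(commands=[[0, 0, 0, 0, 0, 0, 0.055], [0, 0, 0, 0, 0, 0, 0.055], [0, 0, 0, 0, 0, 0, 0.055], [0, 0, 0, 0, 0, 0, 0.055], [0, 0, 0, 0, 0, -0.01, 0.055]])

```text
time: 10.12
tcp_pos: [0.505, 0.1485, 0.2054]
ee_rot: [[0.99, -0.144, -0.002], [-0.144, -0.99, 0.0], [-0.002, 0.0, -1.0]]
wrist_force: [-1.9, 0.6, 0.1]
finger_gap: 0.0549
```

Request:
apply_moves(commands=[[0, 0, 0, 0, 0, -0.03, 0.055], [0, 0, 0, 0, 0, -0.06, 0.055], [0, 0, 0, 0, 0, -0.09, 0.055], [0, 0, 0, 0, 0, -0.12, 0.055], [0, 0, 0, 0, 0, -0.12, 0.055]])

```text
time: 10.53
tcp_pos: [0.507, 0.1484, 0.332]
ee_rot: [[0.989, -0.145, 0.01], [-0.145, -0.989, 0.004], [0.009, -0.005, -1.0]]
wrist_force: [0.0, -0.3, 0.3]
finger_gap: 0.0547
```

```bash
python3 - <<'E'
from h import *
s=telemetry.state(); print(s['tcp_pos'],s['finger_gap'],s['qpos'])
to(.6258,-.0293,.32,-1.35)
E
```

```text
[0.50700697 0.14843174 0.33198967] 0.05471539313522222 [-0.383283    0.66918186  0.01819431  1.94008227 -0.02234253  0.52215041
 -2.06595238]
row [-0.0098, -0.005, 1.2046] [0.1432, 0.1587, 0.0125]
```

Joint 7 is near its lower range, so I use the other half-turn (heading 1.79, turn -1.93 about tool z).

Request:
apply_moves(commands=[[0, 0, -0.12, 0.03, 0.03, 0, 0.055], [0, 0, -0.24, 0.06, 0.06, 0, 0.055], [0, 0, -0.36, 0.085, 0.09, 0, 0.055], [0, 0, -0.48, 0.11, 0.12, 0, 0.055], [0, 0, -0.6, 0.13, 0.14, 0, 0.055]])

```text
time: 10.95
tcp_pos: [0.6148, -0.0139, 0.3265]
ee_rot: [[0.897, 0.441, 0.001], [0.441, -0.897, -0.003], [-0.001, 0.003, -1.0]]
wrist_force: [-0.2, -0.9, -0.6]
finger_gap: 0.0551
```

Request:
apply_moves(commands=[[0, 0, -0.12, 0, 0, 0, 0.055], [0, 0, -0.24, 0, 0, 0, 0.055], [0, 0, -0.36, 0, 0, 0, 0.055], [0, 0, -0.48, 0, 0, 0, 0.055], [0, 0, -0.6, 0, 0, 0, 0.055]])

```text
time: 11.37
tcp_pos: [0.6136, -0.0094, 0.3264]
ee_rot: [[0.488, 0.873, -0.0], [0.873, -0.488, 0.0], [0.0, -0.0, -1.0]]
wrist_force: [0.0, 0.1, -0.7]
finger_gap: 0.0551
```

Request:
apply_moves(commands=[[0, 0, -0.12, 0, 0, 0, 0.055], [0, 0, -0.24, 0, 0, 0, 0.055], [0, 0, -0.36, 0, 0, 0, 0.055], [0, 0, -0.48, 0, 0, 0, 0.055], [0, 0, -0.6, 0, 0, 0, 0.055]])

```text
time: 11.78
tcp_pos: [0.6136, -0.0095, 0.3264]
ee_rot: [[-0.09, 0.996, -0.0], [0.996, 0.09, -0.0], [-0.0, -0.0, -1.0]]
wrist_force: [-0.2, 1.0, -0.4]
finger_gap: 0.0551
```

Request:
apply_moves(commands=[[0, 0, -0.1, 0, 0, 0, 0.055], [0, 0, -0.12, 0, 0, 0, 0.055], [0, 0, -0.12, 0, 0, 0, 0.055], [0, 0, -0.12, 0, 0, 0, 0.055]])

```text
time: 12.12
tcp_pos: [0.6137, -0.0094, 0.3264]
ee_rot: [[-0.2, 0.98, -0.0], [0.98, 0.2, -0.0], [-0.0, -0.0, -1.0]]
wrist_force: [-0.2, 0.1, 0.6]
finger_gap: 0.0553
```

```bash
python3 - <<'E'
from h import *
s=telemetry.state(); print(s['tcp_pos'],s['qpos'].__repr__())
to(.6258,-.0293,.1705,1.79)
c=cap('scene'); P=cloud(c)
for n,ctr,z in (('spacer',(.6258,-.0293),.016),('plate/hub',(.505,.147),.039)):
  m=(np.hypot(P[...,0]-ctr[0],P[...,1]-ctr[1])<.024)&(abs(P[...,2]-z)<.0035)&(c['img'].mean(2)>130)
  r=cv2.minAreaRect(P[m][:,:2].astype('f4')*1000); print(n,m.sum(),P[m].mean(0).round(4),r)
E
```

```text
[ 0.61369278 -0.00944209  0.32639252] array([ 0.25077977,  0.82215002, -0.56853162,  1.66180359,  0.56527252,
        0.82774363, -0.36321518])
row [-0.0002, 0.0, -0.0175] [-0.0219, 0.0079, 0.1559]
spacer 114 [ 0.6241 -0.0269  0.0158] ((625.25244140625, -27.499736785888672), (32.15980529785156, 33.57172393798828), 39.7770881652832)
plate/hub 149 [0.502 0.151 0.039] ((503.92291259765625, 148.68434143066406), (31.222726821899414, 31.26136016845703), 83.80378723144531)
```

Request:
apply_moves(commands=[[0, 0, 0, -0.0213, 0.0079, 0.04, 0.055], [0, 0, 0, -0.0213, 0.0079, 0.08, 0.055], [0, 0, 0, -0.0213, 0.0079, 0.12, 0.055], [0, 0, 0, -0.0213, 0.0079, 0.145, 0.055], [0, 0, 0, -0.0213, 0.0079, 0.155, 0.055]])

```text
time: 12.58
tcp_pos: [0.6241, -0.0289, 0.1673]
ee_rot: [[-0.202, 0.979, -0.007], [0.979, 0.202, -0.001], [0.0, -0.007, -1.0]]
wrist_force: [0.8, -0.2, 0.1]
finger_gap: 0.0551
```

Request:
apply_moves(commands=[[0, 0, 0, 0, 0, 0, 0.055], [0, 0, 0, 0, 0, 0, 0.055], [0, 0, 0, 0, 0, 0, 0.03], [0, 0, 0, 0, 0, 0, 0.03], [0, 0, 0, 0, 0, 0, 0.03]])

```text
time: 13.0
tcp_pos: [0.6264, -0.0287, 0.1731]
ee_rot: [[-0.202, 0.979, 0.003], [0.979, 0.202, -0.0], [-0.001, 0.003, -1.0]]
wrist_force: [-1.0, -0.6, 0.9]
finger_gap: 0.0369
```

Request:
apply_moves(commands=[[0, 0, 0, 0, 0, 0, 0.03], [0, 0, 0, 0, 0, 0, 0.03], [0, 0, 0, 0, 0, 0, 0.03]])

```text
time: 13.25
tcp_pos: [0.6264, -0.0287, 0.173]
ee_rot: [[-0.202, 0.979, 0.002], [0.979, 0.202, -0.0], [-0.001, 0.002, -1.0]]
wrist_force: [-1.3, -0.2, 6.5]
finger_gap: 0.0341
```

Request:
apply_moves(commands=[[0, 0, 0, 0, 0, -0.02, 0.03], [0, 0, 0, 0, 0, -0.05, 0.03], [0, 0, 0, 0, 0, -0.09, 0.03], [0, 0, 0, 0, 0, -0.125, 0.03], [0, 0, 0, 0, 0, -0.125, 0.03]])

```text
time: 13.67
tcp_pos: [0.6282, -0.0279, 0.3038]
ee_rot: [[-0.202, 0.979, 0.013], [0.979, 0.202, 0.002], [-0.001, 0.013, -1.0]]
wrist_force: [-0.0, 0.7, 0.1]
finger_gap: 0.0346
```

```bash
python3 - <<'E'
from h import *
s=telemetry.state(); print(s['tcp_pos'],s['wrist_force'],s['finger_gap']); to(.5052,.1475,.295,1.79)
E
```

```text
[ 0.62823064 -0.02789081  0.30378644] [-0.03827748  0.66430872  0.05329005] 0.03461277024070753
row [0.0126, 0.0011, -0.0158] [0.1966, -0.0852, 0.0075]
```

```bash
python3 - <<'E'
from h import *
s=telemetry.state(); print(s['tcp_pos'],s['wrist_force'])
for n in('top','scene'):
  c=cap(n); P=cloud(c); t=np.array(s['tcp_pos'])
  m=(np.hypot(P[...,0]-t[0],P[...,1]-t[1])<.04)&(abs(P[...,2]-(t[2]-.165))<.016)&(c['img'].mean(2)>120); q=P[m]; print(n,len(q), np.percentile(q,[2,50,98],axis=0).round(4) if len(q) else '')
im=c['img'][100:220,300:450]; cv2.imwrite('pics/sp.png',cv2.resize(im,(750,600),interpolation=cv2.INTER_CUBIC))
E
```

```text
[ 0.62823064 -0.02789081  0.30378644] [-0.03827748  0.66430872  0.05329005]
top 88 [[ 0.6159 -0.0209  0.1338]
 [ 0.6282 -0.0145  0.1466]
 [ 0.6414 -0.0103  0.1498]]
scene 199 [[ 0.6082 -0.0422  0.1297]
 [ 0.6275 -0.0194  0.1422]
 [ 0.6467 -0.0092  0.1489]]
```

View pics/sp.png

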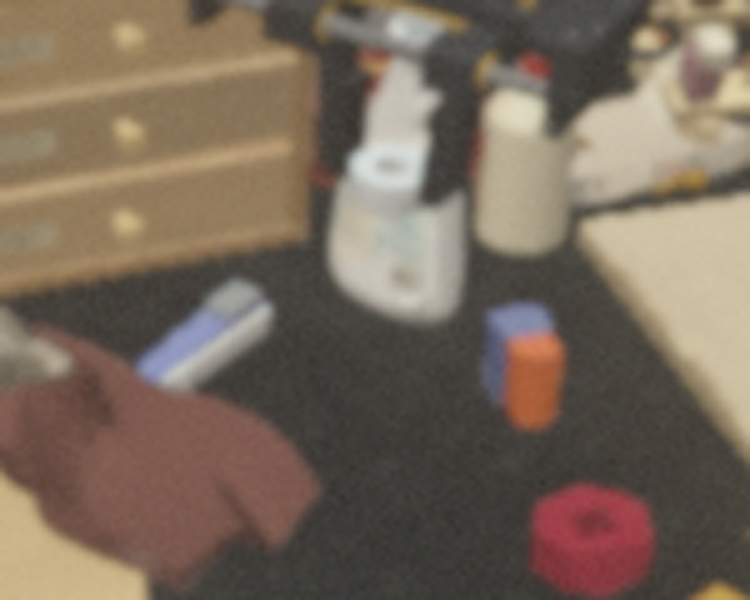

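The spacer is held level between the fingers at (385,175), with its near edge at y≈-9.5 mm. That puts its centre within about 1 mm of the TCP. I carry it to the post.

Request:
apply_moves(commands=[[0, 0, 0, 0.036, -0.015, 0, 0.03], [0, 0, 0, 0.072, -0.03, 0, 0.03], [0, 0, 0, 0.108, -0.046, 0, 0.03], [0, 0, 0, 0.144, -0.062, 0, 0.03], [0, 0, 0, 0.175, -0.075, 0, 0.03]])

```text
time: 14.18
tcp_pos: [0.5144, 0.1289, 0.2951]
ee_rot: [[-0.204, 0.979, -0.004], [0.979, 0.204, -0.0], [0.0, -0.004, -1.0]]
wrist_force: [1.0, 0.7, 0.5]
finger_gap: 0.0344
```

Request:
apply_moves(commands=[[0, 0, 0, 0.01, -0.005, 0, 0.03], [0, 0, 0, 0.0196, -0.01, 0, 0.03], [0, 0, 0, 0.0196, -0.01, 0, 0.03], [0, 0, 0, 0.0196, -0.01, 0, 0.03], [0, 0, 0, 0.0196, -0.01, 0, 0.03]])

```text
time: 14.6
tcp_pos: [0.5041, 0.1428, 0.2959]
ee_rot: [[-0.2, 0.98, -0.0], [0.98, 0.2, -0.002], [-0.002, -0.0, -1.0]]
wrist_force: [0.6, 0.1, 0.5]
finger_gap: 0.0343
```

```bash
python3 - <<'E'
from h import *
s=telemetry.state(); print(s['tcp_pos'],s['wrist_force']); to(.505,.1475,.245,1.79)
E
```

```text
[0.50410372 0.14284273 0.29588044] [0.55350222 0.11053885 0.52408   ]
row [-0.0004, 0.0017, -0.0182] [0.0045, 0.0018, 0.0509]
```

Request:
apply_moves(commands=[[0, 0, 0, 0.0045, 0.0018, 0.02, 0.03], [0, 0, 0, 0.0045, 0.0018, 0.035, 0.03], [0, 0, 0, 0.0045, 0.0018, 0.047, 0.03], [0, 0, 0, 0.0045, 0.0018, 0.047, 0.03], [0, 0, 0, 0.0045, 0.0018, 0.047, 0.03]])

```text
time: 15.02
tcp_pos: [0.5046, 0.1481, 0.2489]
ee_rot: [[-0.2, 0.98, -0.001], [0.98, 0.2, -0.001], [-0.001, -0.001, -1.0]]
wrist_force: [-0.6, -0.1, -0.4]
finger_gap: 0.0345
```

```bash
python3 - <<'E'
from h import *
s=telemetry.state(); print(s['tcp_pos'],s['wrist_force']); to(.505,.1475,.24,1.77)
t=np.array(s['tcp_pos'])
c=cap('scene'); P=cloud(c); m=(np.hypot(P[...,0]-t[0],P[...,1]-t[1])<.026)&(abs(P[...,2]-(t[2]-.157))<.004)&(c['img'].mean(2)>120); q=P[m]
print(len(q),np.percentile(q,[2,50,98],axis=0).round(4), cv2.minEnclosingCircle(q[:,:2].astype('f4')*1000))
E
```

```text
[0.50460823 0.14808073 0.24892598] [-0.63002553 -0.1303576  -0.4299434 ]
row [-0.001, 0.0011, 0.0024] [-0.0006, 0.0003, 0.0089]
168 [[0.4889 0.1341 0.0885]
 [0.5065 0.1531 0.0918]
 [0.5218 0.1661 0.094 ]] ((504.3050842285156, 150.3685760498047), 19.761186599731445)
```

Request:
apply_moves(commands=[[0, 0, 0, 0, 0, 0.003, 0.03], [0, 0, 0, 0, 0, 0.006, 0.03], [0, 0, 0, 0, 0, 0.009, 0.03], [0, 0, 0, 0, 0, 0.011, 0.03], [0, 0, 0, 0, 0, 0.011, 0.03]])

```text
time: 15.48
tcp_pos: [0.5039, 0.1494, 0.2381]
ee_rot: [[-0.203, 0.979, -0.0], [0.979, 0.203, -0.0], [-0.0, -0.0, -1.0]]
wrist_force: [0.3, -0.3, -1.1]
finger_gap: 0.0346
```

Request:
apply_moves(commands=[[0, 0, 0, -0.0015, 0.0006, 0.002, 0.03], [0, 0, 0, -0.0015, 0.0006, 0.004, 0.03], [0, 0, 0, -0.0015, 0.0006, 0.007, 0.03], [0, 0, 0, -0.0015, 0.0006, 0.01, 0.03], [0, 0, 0, -0.0015, 0.0006, 0.01, 0.03]])

```text
time: 15.9
tcp_pos: [0.5047, 0.148, 0.2278]
ee_rot: [[-0.203, 0.979, -0.001], [0.979, 0.203, -0.0], [-0.0, -0.001, -1.0]]
wrist_force: [-0.2, -0.3, -0.3]
finger_gap: 0.0344
```

```bash
python3 - <<'E'
from h import *
s=telemetry.state(); print(s['tcp_pos'],s['wrist_force'],s['moment'])
E
```

```text
[0.5047038  0.14802121 0.22779839] [-0.17127098 -0.28038967 -0.28997084] [-0.0683151  -0.13610035  0.01305682]
```

Bottom is now about 55 mm, 12 mm below the post top, with no force: threaded. I continue to 39 mm (TCP ≈ 0.212).

Request:
apply_moves(commands=[[0, 0, 0, 0, 0, 0.004, 0.03], [0, 0, 0, 0, 0, 0.008, 0.03], [0, 0, 0, 0, 0, 0.011, 0.03], [0, 0, 0, 0, 0, 0.013, 0.03], [0, 0, 0, 0, 0, 0.013, 0.03]])

```text
time: 16.32
tcp_pos: [0.5048, 0.1481, 0.2149]
ee_rot: [[-0.203, 0.979, -0.001], [0.979, 0.203, -0.0], [-0.0, -0.001, -1.0]]
wrist_force: [0.0, -0.6, -1.1]
finger_gap: 0.0345
```

Request:
apply_moves(commands=[[0, 0, 0, 0, 0, 0.001, 0.03], [0, 0, 0, 0, 0, 0.002, 0.03], [0, 0, 0, 0, 0, 0.002, 0.03]])

```text
time: 16.57
tcp_pos: [0.5049, 0.1481, 0.2134]
ee_rot: [[-0.203, 0.979, 0.0], [0.979, 0.203, -0.0], [-0.0, 0.0, -1.0]]
wrist_force: [0.4, -0.6, 0.7]
finger_gap: 0.034
```

Request:
apply_moves(commands=[[0, 0, 0, 0, 0, 0.0008, 0.03], [0, 0, 0, 0, 0, 0.0015, 0.03], [0, 0, 0, 0, 0, 0.0015, 0.03]])

```text
time: 16.82
tcp_pos: [0.505, 0.1481, 0.212]
ee_rot: [[-0.203, 0.979, 0.0], [0.979, 0.203, 0.0], [-0.0, 0.0, -1.0]]
wrist_force: [0.4, -0.8, -1.0]
finger_gap: 0.0341
```

Request:
apply_moves(commands=[[0, 0, 0, 0, 0, 0.0008, 0.03], [0, 0, 0, 0, 0, 0.0015, 0.03], [0, 0, 0, 0, 0, 0.0015, 0.03]])

```text
time: 17.07
tcp_pos: [0.5048, 0.1482, 0.2118]
ee_rot: [[-0.203, 0.979, 0.001], [0.979, 0.203, -0.0], [-0.001, 0.001, -1.0]]
wrist_force: [-2.8, -1.4, 13.6]
finger_gap: 0.0342
```

Request:
apply_moves(commands=[[0, 0, 0, 0, 0, 0, 0.06], [0, 0, 0, 0, 0, 0, 0.06], [0, 0, 0, 0, 0, 0, 0.06], [0, 0, 0, 0, 0, 0, 0.06], [0, 0, 0, 0, 0, -0.01, 0.06]])

```text
time: 17.48
tcp_pos: [0.5044, 0.1479, 0.2193]
ee_rot: [[-0.203, 0.979, -0.003], [0.979, 0.203, -0.001], [-0.001, -0.003, -1.0]]
wrist_force: [0.3, 0.7, -0.0]
finger_gap: 0.0602
```

Request:
apply_moves(commands=[[0, 0, 0, 0, 0, -0.03, 0.06], [0, 0, 0, 0, 0, -0.06, 0.06], [0, 0, 0, 0, 0, -0.09, 0.06], [0, 0, 0, 0, 0, -0.09, 0.06], [0, 0, 0, 0, 0, -0.09, 0.06]])

```text
time: 17.9
tcp_pos: [0.5054, 0.1481, 0.3123]
ee_rot: [[-0.202, 0.979, 0.003], [0.979, 0.202, 0.001], [0.001, 0.004, -1.0]]
wrist_force: [-0.3, -0.2, -1.0]
finger_gap: 0.0598
```

```bash
python3 - <<'E'
from h import *
s=telemetry.state(); print(s['tcp_pos'],s['qpos'].__repr__(),s['finger_gap']); to(.4745,.2697,.32,1.77)
c=cap('scene'); P=cloud(c)
m=(np.hypot(P[...,0]-.505,P[...,1]-.148)<.024)&(abs(P[...,2]-.05)<.012)&(c['img'].mean(2)>130); print(np.histogram(P[m][:,2],bins=np.arange(.038,.062,.003)))
m&=abs(P[...,2]-.055)<.0035; print(m.sum(),cv2.minEnclosingCircle(P[m][:,:2].astype('f4')*1000))
m=(np.hypot(P[...,0]-.4745,P[...,1]-.2697)<.026)&(abs(P[...,2]-.028)<.004)&(c['img'].mean(2)>130);print(m.sum(),cv2.minEnclosingCircle(P[m][:,:2].astype('f4')*1000))
im=c['img'][160:310,270:457]; cv2.imwrite('pics/sp2.png',cv2.resize(im,(748,600),interpolation=cv2.INTER_CUBIC))
E
```

```text
[0.50536416 0.14810249 0.31225348] array([-0.06898249,  0.74024731, -0.50407943,  1.94006194,  0.60436619,
        0.61113932, -0.76567907]) 0.05983623141189338
row [0.0036, -0.0006, 0.0043] [0.1253, -0.0056, -0.0077]
(array([ 21,  23,  18,  26,  28, 110,  38]), array([0.038, 0.041, 0.044, 0.047, 0.05 , 0.053, 0.056, 0.059]))
162 ((505.24749755859375, 148.47164916992188), 18.728607177734375)
281 ((474.9512634277344, 270.6086120605469), 20.325151443481445)
```

View pics/sp2.png

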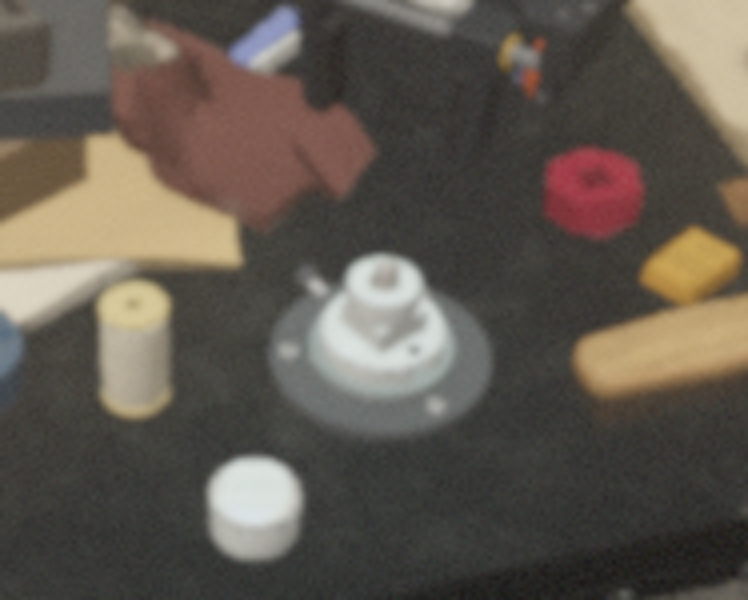

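The spacer stands on the hub (385,280), top at 55 mm by depth, and the cap is untouched at (255,505). Next is the cap.

Request:
apply_moves(commands=[[0, 0, 0, 0.04, -0.002, 0, 0.06], [0, 0, 0, 0.08, -0.004, 0, 0.06], [0, 0, 0, 0.11, -0.0056, 0, 0.06], [0, 0, 0, 0.1255, -0.0056, 0.02, 0.06], [0, 0, 0, 0.1255, -0.0056, 0.04, 0.06]])

```text
time: 18.37
tcp_pos: [0.4722, 0.2751, 0.2699]
ee_rot: [[-0.209, 0.978, 0.0], [0.978, 0.209, 0.005], [0.005, 0.001, -1.0]]
wrist_force: [0.4, 0.2, -0.2]
finger_gap: 0.0604
```

Request:
apply_moves(commands=[[0, 0, 0, 0, 0, 0.02, 0.06], [0, 0, 0, 0, 0, 0.03, 0.06], [0, 0, 0, 0, 0, 0.03, 0.06], [0, 0, 0, 0, 0, 0.03, 0.06]])

```text
time: 18.7
tcp_pos: [0.4737, 0.2695, 0.2397]
ee_rot: [[-0.203, 0.979, -0.002], [0.979, 0.203, -0.002], [-0.001, -0.002, -1.0]]
wrist_force: [0.2, -0.8, -0.0]
finger_gap: 0.0599
```

```bash
python3 - <<'E'
from h import *
s=telemetry.state(); print(s['tcp_pos'],s['qpos'].__repr__(),s['finger_gap']); to(.4747,.2698,.176,1.77)
E
```

```text
[0.47374653 0.2695094  0.23969172] array([-0.37247244,  0.86471084, -0.38865406,  1.92215033,  0.6638369 ,
        0.48745665, -1.03364684]) 0.05987296136269411
row [-0.0019, 0.0012, 0.0048] [0.0002, 0.0011, 0.0637]
```

Request:
apply_moves(commands=[[0, 0, 0, 0.0002, 0.001, 0.025, 0.06], [0, 0, 0, 0.0002, 0.001, 0.045, 0.06], [0, 0, 0, 0.0002, 0.001, 0.06, 0.06], [0, 0, 0, 0.0002, 0.001, 0.062, 0.06], [0, 0, 0, 0.0002, 0.001, 0.062, 0.06]])

```text
time: 19.12
tcp_pos: [0.4751, 0.2701, 0.1786]
ee_rot: [[-0.202, 0.979, -0.0], [0.979, 0.202, -0.0], [-0.0, -0.0, -1.0]]
wrist_force: [0.7, -0.9, -0.2]
finger_gap: 0.06
```

Request:
apply_moves(commands=[[0, 0, 0, 0, 0, 0, 0.03], [0, 0, 0, 0, 0, 0, 0.03], [0, 0, 0, 0, 0, 0, 0.03], [0, 0, 0, 0, 0, 0, 0.03], [0, 0, 0, 0, 0, 0, 0.03]])

```text
time: 19.53
tcp_pos: [0.4753, 0.2704, 0.1794]
ee_rot: [[-0.202, 0.979, 0.001], [0.979, 0.202, 0.001], [0.0, 0.002, -1.0]]
wrist_force: [-0.9, -0.8, 6.7]
finger_gap: 0.039
```

Request:
apply_moves(commands=[[0, 0, 0, 0, 0, 0, 0.03], [0, 0, 0, 0, 0, -0.02, 0.03], [0, 0, 0, 0, 0, -0.05, 0.03], [0, 0, 0, 0, 0, -0.09, 0.03], [0, 0, 0, 0, 0, -0.12, 0.03]])

```text
time: 19.95
tcp_pos: [0.4748, 0.2702, 0.3006]
ee_rot: [[-0.203, 0.979, 0.0], [0.979, 0.203, 0.0], [0.0, 0.0, -1.0]]
wrist_force: [1.8, 0.5, -0.6]
finger_gap: 0.0386
```

Request:
apply_moves(commands=[[0, 0, 0, 0, 0, 0, 0.03], [0, 0, 0, 0, 0, 0, 0.03], [0, 0, 0, 0, 0, 0, 0.03]])

```text
time: 20.2
tcp_pos: [0.4748, 0.2697, 0.298]
ee_rot: [[-0.202, 0.979, -0.0], [0.979, 0.202, -0.001], [-0.001, -0.001, -1.0]]
wrist_force: [-0.0, 0.4, -1.1]
finger_gap: 0.0389
```

```bash
python3 - <<'E'
from h import *
s=telemetry.state(); t=np.array(s['tcp_pos']); print(t,s['wrist_force'],s['finger_gap']); to(.505,.148,.30,1.77)
c=cap('scene'); P=cloud(c); m=(np.hypot(P[...,0]-t[0],P[...,1]-t[1])<.03)&(P[...,2]>.1)&(P[...,2]<.16)&(c['img'].mean(2)>120); q=P[m]
print(len(q),np.percentile(q,[2,50,98],axis=0).round(4)); h=q[q[:,2]>q[:,2].max()-.008]; print(cv2.minEnclosingCircle(h[:,:2].astype('f4')*1000))
im=c['img'][160:310,270:457]; cv2.imwrite('pics/cap1.png',cv2.resize(im,(748,600),interpolation=cv2.INTER_CUBIC))
E
```

```text
[0.47476762 0.26966429 0.29795207] [-0.04668532  0.40826446 -1.1290082 ] 0.038944420934670515
row [-0.0007, 0.001, 0.0045] [-0.1253, 0.005, -0.0019]
485 [[0.454  0.2566 0.1207]
 [0.4705 0.2789 0.1444]
 [0.491  0.2891 0.1488]]
((452.40814208984375, 275.02813720703125), 1.6534032821655273)
```

Request:
apply_moves(commands=[[0, 0, 0, -0.035, 0.001, 0, 0.03], [0, 0, 0, -0.07, 0.003, 0, 0.03], [0, 0, 0, -0.1, 0.004, 0, 0.03], [0, 0, 0, -0.12, 0.005, 0, 0.03], [0, 0, 0, -0.1253, 0.005, 0, 0.03]])

```text
time: 20.67
tcp_pos: [0.5056, 0.1436, 0.2964]
ee_rot: [[-0.197, 0.98, -0.004], [0.98, 0.197, -0.006], [-0.005, -0.005, -1.0]]
wrist_force: [-0.1, -0.4, -1.2]
finger_gap: 0.0391
```

Request:
apply_moves(commands=[[0, 0, 0, 0, 0, 0.02, 0.03], [0, 0, 0, 0, 0, 0.035, 0.03], [0, 0, 0, 0, 0, 0.042, 0.03], [0, 0, 0, 0, 0, 0.042, 0.03], [0, 0, 0, 0, 0, 0.042, 0.03]])

```text
time: 21.08
tcp_pos: [0.5048, 0.1494, 0.2559]
ee_rot: [[-0.204, 0.979, -0.001], [0.979, 0.204, -0.0], [0.0, -0.001, -1.0]]
wrist_force: [0.4, 0.4, -0.9]
finger_gap: 0.0388
```

```bash
python3 - <<'E'
from h import *
s=telemetry.state(); t=np.array(s['tcp_pos']); print(t,s['wrist_force'],s['finger_gap']); to(.505,.148,.245,1.77)
c=cap('scene'); P=cloud(c); m=(np.hypot(P[...,0]-t[0],P[...,1]-t[1])<.03)&(P[...,2]>.075)&(P[...,2]<.12)&(c['img'].mean(2)>120); q=P[m]
print(len(q),np.percentile(q,[2,50,98],axis=0).round(4))
E
```

```text
[0.50481027 0.14942244 0.25590785] [ 0.38849487  0.43051207 -0.89899443] 0.03875705619853748
row [-0.0015, -0.0002, 0.0063] [-0.0014, -0.0001, 0.0109]
389 [[0.4839 0.1371 0.0787]
 [0.5    0.159  0.102 ]
 [0.5209 0.1696 0.1071]]
```

Cap bottom is about 76 mm. Seated should be TCP ≈ 0.234. I lower it onto the tip gently.

Request:
apply_moves(commands=[[0, 0, 0, -0.0014, 0, 0.003, 0.03], [0, 0, 0, -0.0014, 0, 0.006, 0.03], [0, 0, 0, -0.0014, 0, 0.009, 0.03], [0, 0, 0, -0.0014, 0, 0.011, 0.03], [0, 0, 0, -0.0014, 0, 0.011, 0.03]])

```text
time: 21.55
tcp_pos: [0.5054, 0.1471, 0.2451]
ee_rot: [[-0.203, 0.979, -0.0], [0.979, 0.203, -0.0], [-0.0, -0.0, -1.0]]
wrist_force: [0.0, 0.5, -1.9]
finger_gap: 0.039
```

Request:
apply_moves(commands=[[0, 0, 0, 0, 0, 0.002, 0.03], [0, 0, 0, 0, 0, 0.004, 0.03], [0, 0, 0, 0, 0, 0.006, 0.03], [0, 0, 0, 0, 0, 0.006, 0.03]])

```text
time: 21.88
tcp_pos: [0.5053, 0.1475, 0.2391]
ee_rot: [[-0.203, 0.979, -0.001], [0.979, 0.203, 0.0], [0.0, -0.0, -1.0]]
wrist_force: [-0.2, -0.1, -2.2]
finger_gap: 0.0387
```

Request:
apply_moves(commands=[[0, 0, 0, 0, 0, 0.0015, 0.03], [0, 0, 0, 0, 0, 0.003, 0.03], [0, 0, 0, 0, 0, 0.004, 0.03], [0, 0, 0, 0, 0, 0.004, 0.03]])

```text
time: 22.22
tcp_pos: [0.5053, 0.1474, 0.2352]
ee_rot: [[-0.203, 0.979, -0.0], [0.979, 0.203, 0.0], [0.0, -0.0, -1.0]]
wrist_force: [-1.2, 1.5, -2.0]
finger_gap: 0.0386
```

Request:
apply_moves(commands=[[0, 0, 0, 0, 0, 0.0006, 0.03], [0, 0, 0, 0, 0, 0.0012, 0.03], [0, 0, 0, 0, 0, 0.0012, 0.03]])

```text
time: 22.47
tcp_pos: [0.5053, 0.1476, 0.2344]
ee_rot: [[-0.203, 0.979, -0.0], [0.979, 0.203, 0.001], [0.001, 0.0, -1.0]]
wrist_force: [-2.5, 2.3, 2.4]
finger_gap: 0.0386
```

Contact is at the expected height (2–3 N). I release, lift clear and check.

Request:
apply_moves(commands=[[0, 0, 0, 0, 0, 0.0005, 0.03], [0, 0, 0, 0, 0, 0.0005, 0.06], [0, 0, 0, 0, 0, 0.0005, 0.06], [0, 0, 0, 0, 0, 0.0005, 0.06], [0, 0, 0, 0, 0, 0.0005, 0.06]])

```text
time: 22.88
tcp_pos: [0.506, 0.1466, 0.2336]
ee_rot: [[-0.202, 0.979, 0.001], [0.979, 0.202, -0.001], [-0.001, 0.0, -1.0]]
wrist_force: [0.0, -0.1, 0.7]
finger_gap: 0.0599
```

Request:
apply_moves(commands=[[0, 0, 0, 0, 0, -0.01, 0.06], [0, 0, 0, 0, 0, -0.03, 0.06], [0, 0, 0, 0, 0, -0.06, 0.06], [0, 0, 0, 0, 0, -0.09, 0.06], [0, 0, 0, 0, 0, -0.11, 0.06]])

```text
time: 23.3
tcp_pos: [0.5057, 0.1473, 0.3467]
ee_rot: [[-0.203, 0.979, 0.002], [0.979, 0.203, 0.001], [0.0, 0.002, -1.0]]
wrist_force: [-0.3, 0.1, 0.9]
finger_gap: 0.0604
```

Request:
apply_moves(commands=[[0, 0, 0, 0, 0, 0, 0.06], [0, 0, 0, 0, 0, 0, 0.06], [0, 0, 0, 0, 0, 0, 0.06]])

```text
time: 23.55
tcp_pos: [0.5053, 0.1467, 0.3434]
ee_rot: [[-0.202, 0.979, -0.001], [0.979, 0.202, -0.001], [-0.001, -0.001, -1.0]]
wrist_force: [-0.3, 0.5, 0.2]
finger_gap: 0.0598
```

```bash
python3 - <<'E'
from h import *
s=telemetry.state(); print(s['tcp_pos'],s['wrist_force'],s['finger_gap'])
c=cap('scene'); P=cloud(c); g=c['img'].mean(2)
d=np.hypot(P[...,0]-.505,P[...,1]-.1478)
for lo,hi,r in((.078,.09,.024),(.0235,.0285,.031)):
  m=(d<r)&(P[...,2]>lo)&(P[...,2]<hi)&(g>130); q=P[m]
  A=np.c_[q[:,:2],np.ones(len(q))]; print(len(q),np.median(q[:,2]),'tilt',np.linalg.lstsq(A,q[:,2],rcond=None)[0][:2].round(3),cv2.minEnclosingCircle(q[:,:2].astype('f4')*1000))
im=c['img'][160:310,240:427]; cv2.imwrite('pics/end.png',cv2.resize(im,(748,600),interpolation=cv2.INTER_CUBIC))
E
```

```text
[0.50529355 0.14667106 0.34342849] [-0.26844952  0.49184585  0.21469779] 0.05984591083460688
238 0.0825920118462371 tilt [ 0.041 -0.048] ((504.26556396484375, 149.12335205078125), 20.183349609375)
245 0.02619754681511477 tilt [ 0.001 -0.007] ((504.3974609375, 148.51116943359375), 30.370460510253906)
```

View pics/end.png

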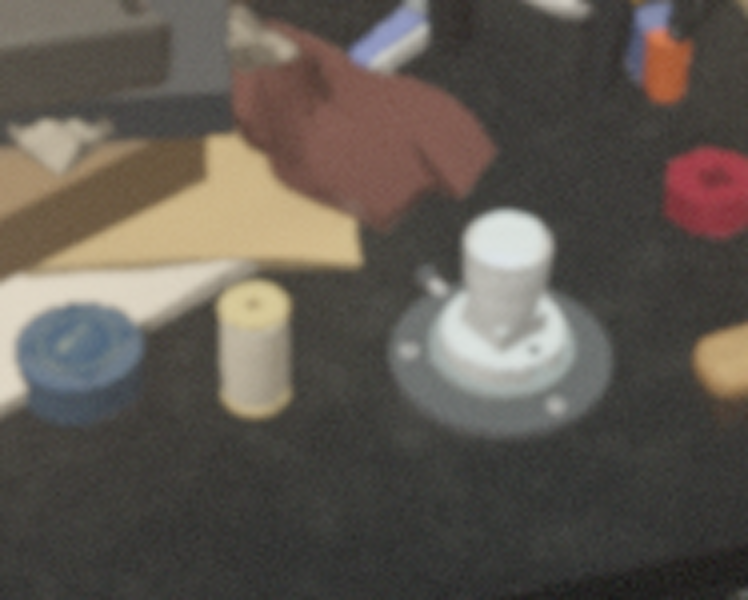

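The stack stands with the cap on the spacer at (507,270), cap top 82.6 mm by depth (83 expected). The fitted cap slope probably includes its bevel and side, so I recheck on the inner top only before handing in.

```bash
python3 - <<'E'
from h import *
ok=True
for _ in range(2):
  c=cap('scene'); P=cloud(c); d=np.hypot(P[...,0]-.5045,P[...,1]-.1485); m=(d<.013)&(P[...,2]>.07)&(P[...,2]<.1); q=P[m]
  t=np.linalg.lstsq(np.c_[q[:,:2],np.ones(len(q))],q[:,2],rcond=None)[0][:2]; print(len(q),np.median(q[:,2]),t); ok&=np.hypot(*t)<.04
if ok: print(job.close_job())
E
```

```text
103 0.0833106268890289 [0.00541234 0.00053202]
100 0.0835561134773089 [ 0.01229727 -0.00635261]
the job is handed in; nothing more can be done
None
```

The winder is assembled and the job is handed in at about 24 s of the 72 s allowed; the hand-in reports no verdict.

- **Drive plate:** I gripped it by the hub, turned it to the bar direction measured in the image (-0.145 rad), and lowered it gently. It dropped over the bar without any searching turn, and the wrist sensor read about 8 N when it touched the face. In the images its top is at 26 mm and the hub at 39 mm, as they should be.
- **Spacer:** It is fully down, with its top measured at 55 mm; contact was about 14 N.
- **Cap:** It is fully down, with its top at about 83 mm; contact was 2–3 N.
- **Position and forces:** The last check put the plate and cap within about 2 mm of the post's axis. The largest wrist force shown was about 14 N.

Two checks disagreed at first:

- **Cap tilt:** A fit over the whole cap suggested about 0.06 rad. That fit probably included the bevel and side, because the flat top alone gave 0.005 and 0.014 rad.
- **Spacer grip:** The gripper read 34.6 mm on the 36 mm spacer, so I checked it by camera before placing it. It was held level and centred.

In the last picture the spool and tin look undisturbed, and the gripper was clear above the stack. I did not measure the bystanders' positions at the end, and the beeswax was outside that picture.

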